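# Fetch the center punches from behind the drill cases

### The arm

A 6-joint arm with a two-finger parallel gripper is mounted at the origin on the work surface. World frame = base frame: x ahead of the robot, y to its left, z up, the work surface at z = 0. Lengths are in m, angles in rad, forces in N, time in s.
With the tool pointing down it reaches from about 0.325 to 0.85 m from the base axis. Payload 15.5 kg.
Tool frame: the origin (TCP) lies on the centre line of the jaws, within the pads' length; the fingertips stand 22 mm ahead of it and the grasp point (between the pads) lies 3 mm ahead of it; z points along the fingers, y is the line along which they close (so a half turn about z gives the same grasp; the last joint's range is limited). The gripper opens to 91 mm and grips with 3 to 60 N. Pads are 32 mm wide; open, the fingers measure 118 mm over their backs; the gripper's body (76 mm by 178 mm) begins 60 mm behind the grasp point.
Start: joints at [1.232, 0.494, 1.345, -0, 1.302, -0.096], TCP at [0.151, 0.607, 0.236] pointing down, gripper open.
Joint ranges: [-2.91, 2.91], [-0.82, 2.16], [0.22, 2.67], [-1.22, 4.37], [0.12, 2.79], [-3.08, 3.08]. Speed limits (rad/s): [1.89, 1.89, 2.57, 3.01, 3.01, 3.01].

### API

Orientations are given as a unit quaternion [x, y, z, w].
In Python, from station import ctrl gives the robot as it stands.
- The arm moves only by the tool jog_arm, never from a script. Its argument "commands" is a list of rows, each an object of numbers: "rx", "ry", "rz": the turn, a rotation vector about the tool's x, y, z in degrees; "dx", "dy", "dz": the shift along the tool's x, y, z in units of 30 mm (1.0 is 30 mm); "claw": the opening in per cent of the stroke, from 0 (shut) to 100 (fully open). In form: [{"rx": .., "ry": .., "rz": .., "dx": .., "dy": .., "dz": .., "claw": ..}, ...]. A call has 1 to 12 rows; each row shifts and turns the commanded pose from where the row before left it, along the tool's axes as they then stand; what a row does not reach is not made up. A row lasts 1/8 s, in which the tool goes at most 62.5 mm and 10.7 degrees, less where a joint would pass 70% of its speed; a pose out of reach is approached as far as the arm can. A call is refused whole if a number of a shift passes 1 or a number of a turn 10.7, either way. A call with a gripper value outside its range is refused whole. The fingers move at their own pace and stop on an object; "squeeze" is the grip in N (left out, the last holds). Time passes only in rows, so rows that do not move let the fingers close. It gives the time, the measured TCP pose, the force, the opening and the grip force at its end, in the units of the state.
- ctrl.get_obs(): the state, without advancing time (a new reading comes with each control period).
- ctrl.camera(name): name is "scene" or "top" or "wrist"; returns a dict with "color" (420x560x3 uint8, red, green, blue), "K" (3x3 intrinsics, pixels), "extrinsics" (4x4, takes a point from world to camera coordinates). Camera axes: x right, y up, looking along -z (the intrinsics and any distortion apply to the point x, -y, -z); pixel columns grow to the right and rows downward; lengths in m; the calibration is good to about 2 mm. The wrist camera is an equidistant fisheye: a pixel r from the principal point sees the ray r / f radians off the axis. A picture is of the moment at which its call begins. There is no depth.
- ctrl.job_done(): hands the job in; it is judged then, once.
Trained networks look in a picture, given as the dict that the camera call returned (one of the last four; its "shot" number tells which), for a name from the list of things; names that differ only in an ending like _2 or _b are one class to them, and where a whole thing is asked for, a point or a joint stands for the part that bears it (a point fixed in the world has none). Each returns a list of dicts, best first, with "score" (0 to 1); they miss things now and then, are a little off and sometimes report something else, mostly with a low value. They report only what shows in the picture. A call takes as long as a camera call. They do not tell look-alikes from the thing itself.
- ctrl.regions_of(picture, thing): "pixels" (420x560 bool, what is visible of it).
- ctrl.tip_of(picture, thing): "centre" ([x, y, z] in m, in the coordinates of the camera as it stood for that picture, good to about 4 mm: a listed point, or the origin of a listed thing).
The state is a dict: "t": time; "joint_positions": joint angles; "dq": joint speeds; "tau": joint torques, N m; "ee_pos": TCP position; "tcp_rot": TCP orientation; "contact_force": force on the tool from outside, world axes, zero at the start; "ft_torque": the same for the moment, N m; "opening": opening from 0.0 (shut) to 1.0 (fully open); "gripper_force": force on a finger pad.
Only numpy, scipy, OpenCV 4.12 (cv2) and the standard library are available. Lean on these libraries where they do the work, as an engineer would, in place of code of your own. Each camera call takes 0.05 s, during which the arm holds its last target. There are 200 camera calls.

### The job

Take the two tall drill cases out of the steel stand and stand both upright on the black rubber mat, then fetch the red center punch holder from behind them and set it upright on the middle of the aluminium marking-out plate, along the plate's long side. Only then put each drill case back upright, squarely down in the very bay it came from. Leave the offcut blocks, the chuck key and the oil bottle where they are, and do not knock over the cases or the holder.

Things in the scene. Friction and masses are not known exactly. Their poses are not given: they have to be found in the camera images.
- stand: Low dark steel stand, fixed. Plate 130 (x) by 186 (y) mm, floor 6 mm above the bench; lips 5 mm wide, 6 mm high (top at 12 mm) frame 3 bays: two in front, each 52 (x) by 78 (y) mm inside, centred at x -32, y +44 and -44 mm; one behind, 52 by 126 mm, centred at x +32, y 0. Its front (-x) faces the robot within 0.25 rad. Origin: centre of the underside; z up. 
- case_green: Tall green drill case standing upright in one of the two front bays (which of the two varies), near the bay's centre; rigid box 38 mm (x, thickness) by 66 mm (y, width) by 150 mm high, 0.3 to 0.5 kg, small latch on its -x face. Origin: centre of the underside; z up. 
- case_yellow: Slightly smaller yellow drill case standing upright in the other front bay, near its centre; rigid box 34 mm (x, thickness) by 60 mm (y, width) by 135 mm high, 0.25 to 0.4 kg. Origin: centre of the underside; z up. 
- punch_holder: Red plastic center punch holder in the rear bay, near its centre: a block 36 mm (x) by 110 mm (y) by 42 mm high with five steel punches in a row along y, standing 14 mm out of its top (56 mm overall). 0.2 to 0.35 kg. Grip it across x, on its long sides. Origin: centre of the underside; z up. 
- mat: Black ribbed rubber mat, the side area, fixed to the bench, to the left or to the right of the stand: 130 mm (x) by 200 mm (y), 3 mm thick. Origin: centre of the underside; z up. 
- plate: Bright bare aluminium marking-out plate, fixed to the bench, on the other side of the stand from the mat: 110 mm (x) by 170 mm (y, its long side), 10 mm thick. Origin: centre of the underside; z up. 
- offcut_long: Loose aluminium offcut block, 30 (x) by 85 (y) by 25 mm high, lying at the back left or right. Bystander. Origin: centre of the underside; z up. 
- offcut_square: Loose aluminium offcut block, 50 by 50 by 32 mm high, at the back on the other side. Bystander. Origin: centre of the underside; z up. 
- chuck_key: Loose chrome T-shaped chuck key lying flat between the robot and the stand, 97 mm long (y), crossbar 70 mm (x), 16 mm high. Bystander. Origin: centre of the underside; z up. 
- oil: Loose white oil bottle with an orange cap, 60 mm across and 150 mm high, standing at the far left or right. Bystander. Origin: centre of the underside; z up. 
There are look-alikes about, which are no part of the job. Leave any green look-alike of the stand alone. Leave any purple look-alike of the case_green alone.

How it is judged:
On the way, in this order (a step that is already met when the one before it is completed fails the run):
1. both drill cases stand upright and released on the rubber mat while the punch holder is still in its place (x of case_green in the frame of mat between -0.055 and 0.055 m and y of case_green in the frame of mat between -0.09 and 0.09 m and z of each of case_green, case_yellow in the frame of mat below 0.01 m and contact force between each of case_green, case_yellow and the fingers below 0.3 N and angle between each of case_green, case_yellow's own z axis and vertical below 0.1 rad and linear speed of each of case_green, case_yellow below 0.03 m/s and x of case_yellow in the frame of mat between -0.055 and 0.055 m and y of case_yellow in the frame of mat between -0.09 and 0.09 m and distance of punch_holder from where it was at the start of the episode below 0.02 m), for 0.2 s.
2. the punch holder stands released on the middle of the plate, lengthwise, while both cases still stand on the mat (horizontal distance between punch_holder and plate below 0.015 m and angle between the y axis of punch_holder and the y axis of plate, either way round below 0.25 rad and z of punch_holder in the frame of plate below 0.015 m and contact force between each of punch_holder, case_green, case_yellow and the fingers below 0.3 N and angle between each of punch_holder, case_green, case_yellow's own z axis and vertical below 0.1 rad and linear speed of each of punch_holder, case_green, case_yellow below 0.03 m/s and x of case_green in the frame of mat between -0.055 and 0.055 m and y of case_green in the frame of mat between -0.09 and 0.09 m and z of each of case_green, case_yellow in the frame of mat below 0.01 m and x of case_yellow in the frame of mat between -0.055 and 0.055 m and y of case_yellow in the frame of mat between -0.09 and 0.09 m), for 0.2 s.
At the end, for the whole second after the job is handed in: The punch holder stands upright on the plate, within 15 mm of its centre and 0.25 rad of its long side; each case stands upright on its own bay's floor, within 18 mm of where it began and 0.3 rad of square to the stand (either way round); all released and at rest (horizontal distance between punch_holder and plate below 0.015 m and angle between the y axis of punch_holder and the y axis of plate, either way round below 0.25 rad and z of punch_holder in the frame of plate below 0.015 m and contact force between each of punch_holder, case_green, case_yellow and the fingers below 0.3 N and angle between each of punch_holder, case_green, case_yellow's own z axis and vertical below 0.1 rad and linear speed of each of punch_holder, case_green, case_yellow below 0.03 m/s and distance of each of case_green, case_yellow from where it was at the start of the episode below 0.018 m and z of each of case_green, case_yellow in the frame of stand below 0.01 m and angle between the y axis of each of case_green, case_yellow and the y axis of stand, either way round below 0.3 rad); the robot touches nothing.
It fails at once if an offcut block, the chuck key or the oil bottle is shifted by more than 20 mm (distance of any of offcut_long, offcut_square, chuck_key, oil from where it was at the start of the episode above 0.02 m).
It fails at once if a drill case, the punch holder or the oil bottle is knocked over (angle between any of case_green, case_yellow, punch_holder, oil's own z axis and vertical above 0.6 rad).
It also fails if it takes over 112 s, if anything falls off the work surface, if the arm or the gripper's body presses on something with over 40 N, if the wrist force passes 120 N, or if a joint passes its speed limit or range.

## Working session

There is one attempt and no reset: what is moved stays moved. The work goes in short steps, Python scripts to look and compute and a tool call to move; the robot and the scene stay as the last step left them, time stands still between calls to the robot, and variables do not carry over. Pictures are saved under pics/ and viewed, at most 14 in all, crops included, and the job is handed in when it is done.

Besides the shell and the picture viewer there is one more tool, called after "Request:" as name(argument=value, ...), one argument or row to a line, values as JSON. jog_arm: Moves the arm, as the interface text tells. Its arguments: {"type":"object","properties":{"commands":{"type":"array","items":{"type":"object","properties":{"rx":{"type":"number"},"ry":{"type":"number"},"rz":{"type":"number"},"dx":{"type":"number"},"dy":{"type":"number"},"dz":{"type":"number"},"claw":{"type":"number"}}}},"squeeze":{"type":"number"}},"required":["commands"]}

```bash
ls; mkdir -p pics; cat > h.py <<'E'
import numpy as np, cv2
from station import ctrl
from scipy.spatial.transform import Rotation as R
def toworld(p,E): 
    return (np.linalg.inv(E)@np.r_[p,1])[:3]
def proj(P,cam):
    E=np.array(cam["extrinsics"]);K=np.array(cam["K"]);c=E[:3,:3]@np.array(P)+E[:3,3]
    c=np.array([c[0],-c[1],-c[2]]);u=K@c;return u[:2]/u[2]
def ray(uv,cam,z):
    E=np.array(cam["extrinsics"]);K=np.array(cam["K"]);d=np.linalg.inv(K)@np.r_[uv,1];d=np.array([d[0],-d[1],-d[2]])
    Rt=E[:3,:3].T;o=-Rt@E[:3,3];d=Rt@d;return o+d*(z-o[2])/d[2]
def save(cam,n): cv2.imwrite(f"pics/{n}.png",cam["color"][:,:,::-1])
E
python3 - <<'E'
from h import *
for n in ["top","scene"]:
    c=ctrl.camera(n);save(c,n+"0")
    E=np.array(c["extrinsics"])
    for t in "stand case_green case_yellow punch_holder mat plate offcut_long offcut_square chuck_key oil".split():
        for r in ctrl.tip_of(c,t)[:3]:
            print(n,t,round(r["score"],2),toworld(r["centre"],E).round(3))
o=ctrl.get_obs();print(o["ee_pos"],o["tcp_rot"],o["t"])
print(R.from_quat(o["tcp_rot"]).as_matrix().round(3))
E
```

```text
pics
top stand 0.69 [ 0.562 -0.007  0.002]
top stand 0.67 [ 0.271  0.22  -0.005]
top stand 0.64 [0.626 0.47  0.   ]
top case_green 0.83 [0.411 0.06  0.003]
top case_green 0.68 [0.541 0.043 0.003]
top case_yellow 0.59 [ 0.523 -0.045  0.007]
top mat 0.92 [ 0.493 -0.28  -0.003]
top plate 0.74 [ 0.495 -0.277 -0.003]
top plate 0.55 [ 0.516  0.282 -0.001]
top offcut_long 0.61 [ 0.714  0.241 -0.006]
top offcut_square 0.68 [ 0.726 -0.25  -0.001]
top offcut_square 0.39 [ 0.563 -0.004  0.002]
top oil 0.6 [ 0.627  0.468 -0.002]
scene stand 0.81 [ 0.267  0.219 -0.001]
scene stand 0.59 [ 0.563 -0.006 -0.002]
scene case_green 0.86 [ 0.414  0.061 -0.002]
scene case_green 0.63 [0.544 0.041 0.003]
scene case_yellow 0.6 [ 0.528 -0.041  0.004]
scene case_yellow 0.6 [ 0.394 -0.045 -0.005]
scene punch_holder 0.79 [ 0.598 -0.011  0.004]
scene mat 0.78 [ 0.492 -0.278 -0.002]
scene plate 0.67 [ 0.626  0.467 -0.003]
scene offcut_long 0.66 [ 0.719  0.244 -0.006]
scene offcut_square 0.68 [ 0.595 -0.013  0.003]
scene offcut_square 0.58 [ 0.727 -0.249  0.001]
scene chuck_key 0.62 [ 0.727 -0.249 -0.001]
scene chuck_key 0.44 [ 0.393 -0.041 -0.004]
scene oil 0.6 [ 0.625  0.464 -0.   ]
[0.15086842 0.6065357  0.23592731] [1.21580537e-01 9.92581570e-01 2.29960648e-05 9.69647289e-06] 1.1
[[-0.97   0.241  0.   ]
 [ 0.241  0.97   0.   ]
 [-0.     0.    -1.   ]]
```

View pics/top0.png

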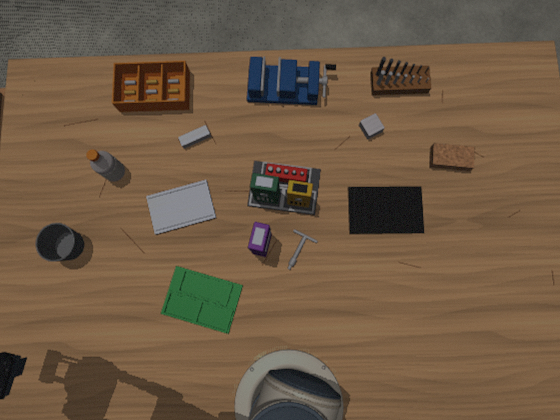

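View pics/scene0.png

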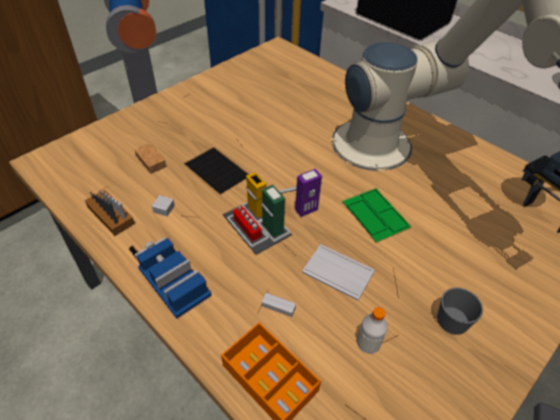

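The top view shows the stand near pixel (283,187), with green on the left and yellow on the right. The mat is right at (386,210), the plate left at (180,206), and the purple look-alike is in front at (260,238). The green stand at (203,299) is a decoy. I'll turn the tool and move over the stand to look with the wrist camera.

Request:
jog_arm(
  commands=[
    {"rz":10.7,"dz":-1},
    {"rz":10.7,"dz":-1},
    {"rz":10.7,"dz":-1},
    {"rz":10.7,"dz":-1},
    {"rz":10.7},
    {"rz":10.7},
    {"rz":10.7},
    {"dx":-1,"dy":0.7},
    {"dx":-1,"dy":0.7},
    {"dx":-1,"dy":0.7},
    {"dx":-1,"dy":0.7},
    {"dx":-1,"dy":0.7},
  ],
)

```text
validation failed for argument at $.co...
```

Request:
jog_arm(
  commands=[
    {"dx":-1,"dy":0.7},
    {"dx":-1,"dy":0.7},
    {"dx":-1,"dy":0.7},
    {"dx":-1,"dy":0.7},
    {"dx":-1,"dy":0.7},
    {"dx":-1,"dy":0.7},
    {"dx":-1,"dy":0.7},
    {"dx":-1,"dy":0.7},
    {"dx":-1,"dy":0.7},
    {"dx":-1,"dy":0.7},
    {"dx":-1,"dy":0.7},
    {"dx":-1},
  ],
)

```text
validation failed for argument at $.co...
```

```bash
cat >> h.py <<'E'
def wproj(P,cam):
    """project Nx3 world points, fisheye for wrist"""
    E=np.array(cam["extrinsics"]);K=np.array(cam["K"]);c=np.atleast_2d(P)@E[:3,:3].T+E[:3,3]
    c=c*[1,-1,-1]
    if not cam.get("fish"): u=c@K.T;return u[:,:2]/u[:,2:]
    r=np.hypot(c[:,0],c[:,1]);th=np.arctan2(r,c[:,2]);s=np.where(r>1e-9,th/np.maximum(r,1e-9),1)
    return np.c_[c[:,0]*s*K[0,0]+K[0,2],c[:,1]*s*K[1,1]+K[1,2]]
def box(x,y,a,sx,sy,z0,z1):
    c=np.array([[i*sx/2,j*sy/2] for i,j in((-1,-1),(-1,1),(1,1),(1,-1))])
    q=c@np.array([[np.cos(a),np.sin(a)],[-np.sin(a),np.cos(a)]])+[x,y]
    return np.vstack([np.c_[q,np.full(4,z0)],np.c_[q,np.full(4,z1)]])
def draw(im,P,cam,col):
    for i,j in [(0,1),(1,2),(2,3),(3,0)]:
        for o in (0,4):
            t=np.linspace(0,1,15)[:,None];q=wproj(P[i+o]*(1-t)+P[j+o]*t,cam)
            cv2.polylines(im,[np.round(q*16).astype(np.int32)],False,col,1,cv2.LINE_AA,4)
def tcp():
    o=ctrl.get_obs();M=R.from_quat(o["tcp_rot"]).as_matrix();p=np.array(o["ee_pos"])
    return p,M,o
def st():
    p,M,o=tcp();print("t",round(o["t"],2),"p",p.round(4),"yaw(y) deg",np.degrees(np.arctan2(M[1,1],M[0,1])).round(2),"tilt",M[2].round(4),"open",round(o["opening"],3),"grip",o["gripper_force"],"F",np.round(o["contact_force"],1))
E
python3 - <<'E'
from h import *
st()
c=ctrl.camera("wrist");c0=dict(c);c["fish"]=1
save(c,"w1");E=np.array(c["extrinsics"]);print(np.array(c["K"]).round(1).tolist(), toworld([0,0,0],E))
for t in "stand case_green case_yellow punch_holder mat plate".split():
    for r in ctrl.tip_of(c0,t)[:2]: print(t,round(r["score"],2),toworld(r["centre"],E).round(3))
E
```

```text
t 1.1 p [0.1509 0.6065 0.2359] yaw(y) deg 76.03 tilt [-0.  0. -1.] open 0.999 grip 0.0 F [-0.4  0.1  0.2]
[[325.2, 0.0, 285.3], [0.0, 325.2, 203.1], [0.0, 0.0, 1.0]] [0.07718295 0.62373953 0.38498346]
```

Validation failed, probably because each row needs every key. I'll retry with one full row.

Request:
jog_arm(
  commands=[
    {"rx":0,"ry":0,"rz":10.7,"dx":0,"dy":0,"dz":-1,"claw":100},
  ],
)

```text
t: 1.58
ee_pos: [0.1505, 0.6055, 0.2643]
tcp_rot: [0.215, 0.977, -0.002, -0.0]
contact_force: [-0.7, 0.1, 0.4]
opening: 0.997
gripper_force: 0.0
```

Request:
jog_arm(
  commands=[
    {"rx":0,"ry":0,"rz":10.7,"dx":0,"dy":0,"dz":-1,"claw":100},
    {"rx":0,"ry":0,"rz":10.7,"dx":0,"dy":0,"dz":-1,"claw":100},
    {"rx":0,"ry":0,"rz":10.7,"dx":0,"dy":0,"dz":-1,"claw":100},
    {"rx":0,"ry":0,"rz":10.7,"dx":0,"dy":0,"dz":0,"claw":100},
    {"rx":0,"ry":0,"rz":10.7,"dx":0,"dy":0,"dz":0,"claw":100},
    {"rx":0,"ry":0,"rz":10.7,"dx":0,"dy":0,"dz":0,"claw":100},
    {"rx":0,"ry":0,"rz":1,"dx":-1,"dy":0.7,"dz":0,"claw":100},
    {"rx":0,"ry":0,"rz":0,"dx":-1,"dy":0.7,"dz":0,"claw":100},
    {"rx":0,"ry":0,"rz":0,"dx":-1,"dy":0.7,"dz":0,"claw":100},
    {"rx":0,"ry":0,"rz":0,"dx":-1,"dy":0.7,"dz":0,"claw":100},
    {"rx":0,"ry":0,"rz":0,"dx":-1,"dy":0.7,"dz":0,"claw":100},
    {"rx":0,"ry":0,"rz":0,"dx":-1,"dy":0.7,"dz":0,"claw":100},
  ],
)

```text
t: 3.08
ee_pos: [0.2783, 0.4262, 0.356]
tcp_rot: [0.706, 0.708, 0.0, 0.0]
contact_force: [-0.3, -0.1, 0.9]
opening: 1.0
gripper_force: 0.0
```

Request:
jog_arm(
  commands=[
    {"rx":0,"ry":0,"rz":0,"dx":-1,"dy":0.7,"dz":0,"claw":100},
    {"rx":0,"ry":0,"rz":0,"dx":-1,"dy":0.7,"dz":0,"claw":100},
    {"rx":0,"ry":0,"rz":0,"dx":-1,"dy":0.7,"dz":0,"claw":100},
    {"rx":0,"ry":0,"rz":0,"dx":-1,"dy":0.7,"dz":0,"claw":100},
    {"rx":0,"ry":0,"rz":0,"dx":-1,"dy":0.7,"dz":0,"claw":100},
    {"rx":0,"ry":0,"rz":0,"dx":-1,"dy":0.7,"dz":0,"claw":100},
    {"rx":0,"ry":0,"rz":0,"dx":-1,"dy":0.7,"dz":0,"claw":100},
    {"rx":0,"ry":0,"rz":0,"dx":-1,"dy":0.7,"dz":0,"claw":100},
    {"rx":0,"ry":0,"rz":0,"dx":-1,"dy":0.7,"dz":0,"claw":100},
    {"rx":0,"ry":0,"rz":0,"dx":-1,"dy":0.7,"dz":0,"claw":100},
    {"rx":0,"ry":0,"rz":0,"dx":-1,"dy":0.7,"dz":0,"claw":100},
    {"rx":0,"ry":0,"rz":0,"dx":-1,"dy":0,"dz":0,"claw":100},
  ],
)

```text
t: 4.58
ee_pos: [0.5107, 0.0665, 0.3557]
tcp_rot: [0.706, 0.708, 0.0, 0.0]
contact_force: [0.1, -0.7, 0.4]
opening: 1.002
gripper_force: 0.0
```

```bash
python3 - <<'E'
from h import *
st()
c=ctrl.camera("wrist");c0=dict(c);c["fish"]=1
save(c,"w1");E=np.array(c["extrinsics"]);print(toworld([0,0,0],E))
for t in "stand case_green case_yellow punch_holder mat plate".split():
    for r in ctrl.tip_of(c0,t)[:2]: print(t,round(r["score"],2),toworld(r["centre"],E).round(3))
E
```

```text
t 4.58 p [0.5107 0.0665 0.3557] yaw(y) deg 0.11 tilt [-0.e+00  1.e-04 -1.e+00] open 1.002 grip 0.0 F [ 0.1 -0.7  0.4]
[0.51047908 0.14131748 0.50474944]
stand 0.97 [ 0.267  0.221 -0.002]
stand 0.62 [0.536 0.044 0.004]
case_green 0.9 [ 0.41   0.057 -0.003]
case_green 0.55 [0.537 0.042 0.006]
case_yellow 0.86 [ 0.527 -0.047  0.006]
punch_holder 0.65 [ 0.593 -0.012  0.009]
punch_holder 0.46 [0.514 0.274 0.005]
mat 0.8 [ 0.495 -0.277  0.001]
plate 0.71 [0.515 0.274 0.004]
```

View pics/w1.png

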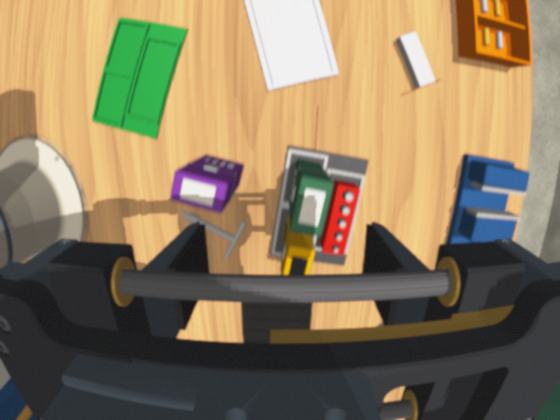

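Request:
jog_arm(
  commands=[
    {"rx":0,"ry":0,"rz":0,"dx":-1,"dy":0,"dz":0,"claw":100},
    {"rx":0,"ry":0,"rz":0,"dx":-1,"dy":0,"dz":0,"claw":100},
    {"rx":0,"ry":0,"rz":0,"dx":-1,"dy":0,"dz":0,"claw":100},
    {"rx":0,"ry":0,"rz":0,"dx":0,"dy":0,"dz":0,"claw":100},
  ],
)

```text
t: 5.42
ee_pos: [0.5099, -0.023, 0.3559]
tcp_rot: [0.707, 0.708, -0.0, 0.0]
contact_force: [-0.0, 1.3, 0.2]
opening: 0.999
gripper_force: 0.0
```

```bash
cat > fit.py <<'E'
from h import *
from scipy.optimize import minimize
def sil(P,cam,shape=(420,560)):
    m=np.zeros(shape,np.uint8)
    for B in P:
        h=cv2.convexHull(wproj(B,cam).astype(np.float32))
        cv2.fillConvexPoly(m,np.round(h*16).astype(np.int32),1,cv2.LINE_8,4)
    return m>0
def fit(views,dims,x0):
    """views: [(cam,mask)], dims sx,sy,z0,z1"""
    def f(v):
        B=box(*v,*dims);s=0
        for c,m in views:
            q=sil([B],c);s-=(q&m).sum()/(q|m).sum()
        return s/len(views)
    r=min((minimize(f,[x0[0],x0[1],a],method="Nelder-Mead",options=dict(initial_simplex=np.array([x0[0],x0[1],a])+np.array([[0,0,0],[.012,0,0],[0,.012,0],[0,0,.15]]),xatol=2e-4,fatol=1e-4)) for a in(-.15,.15)),key=lambda r:r.fun)
    return r.x,r.fun
def masks(c,name,near,tol=60):
    q=wproj(np.array([near]),c)[0];out=None
    for r in ctrl.regions_of(c["raw"],name):
        m=r["pixels"];ys,xs=np.nonzero(m)
        if len(xs)>50 and np.hypot(xs.mean()-q[0],ys.mean()-q[1])<tol: return m
def shot(n):
    c=ctrl.camera(n);d=dict(c);d["raw"]=c
    if n=="wrist": d["fish"]=1
    return d
E
python3 - <<'E'
from fit import *
st()
cams={n:shot(n) for n in ("top","scene","wrist")}
T={"mat":((.13,.2,0,.003),(.493,-.278,.0),20),"plate":((.11,.17,0,.01),(.515,.278,.005),25),
"case_green":((.038,.066,.006,.156),(.54,.042,.08),25),"case_yellow":((.034,.06,.006,.141),(.526,-.045,.07),25),"punch_holder":((.036,.11,.006,.048),(.596,-.012,.03),25)}
res={}
for k,(d,n,t) in T.items():
    for sel in (("top","scene"),("wrist",),("top","scene","wrist")):
        V=[(cams[c],masks(cams[c],k,n,t)) for c in sel];V=[v for v in V if v[1] is not None]
        if V:
            x,f=fit(V,d,n);res[k]=x;print(k,sel,len(V),x.round(4),round(-f,3))
w=cams["wrist"];im=w["color"][:,:,::-1].copy()
for k,x in res.items(): draw(im,box(*x,*T[k][0]),w,(255,0,255))
draw(im,box(.563,-.007,res["case_green"][2],.13,.186,0,.012),w,(0,255,255))
cv2.imwrite("pics/fit1.png",cv2.resize(im[60:330,120:480],None,fx=2.2,fy=2.2))
E
```

```text
t 5.42 p [ 0.5099 -0.023   0.3559] yaw(y) deg 0.07 tilt [-2.e-04  1.e-04 -1.e+00] open 0.999 grip 0.0 F [-0.   1.3  0.2]
mat ('top', 'scene') 2 [ 0.4928 -0.2769 -0.0276] 0.951
mat ('wrist',) 1 [ 0.4925 -0.2803 -0.0177] 0.544
mat ('top', 'scene', 'wrist') 3 [ 0.4933 -0.2773 -0.0266] 0.814
plate ('top', 'scene') 2 [0.5162 0.2769 0.2556] 0.922
plate ('top', 'scene', 'wrist') 2 [0.5162 0.2769 0.2556] 0.922
case_green ('top', 'scene') 2 [ 0.54    0.0412 -0.217 ] 0.799
case_green ('top', 'scene', 'wrist') 2 [ 0.54    0.0412 -0.217 ] 0.799
case_yellow ('top', 'scene') 1 [ 0.5281 -0.0518 -0.6026] 0.825
case_yellow ('wrist',) 1 [ 0.5261 -0.0435 -0.119 ] 0.916
case_yellow ('top', 'scene', 'wrist') 2 [ 0.5265 -0.0442 -0.2138] 0.803
punch_holder ('wrist',) 1 [ 0.5948 -0.0118 -0.1862] 0.92
punch_holder ('top', 'scene', 'wrist') 1 [ 0.5948 -0.0118 -0.1862] 0.92
```

View pics/fit1.png

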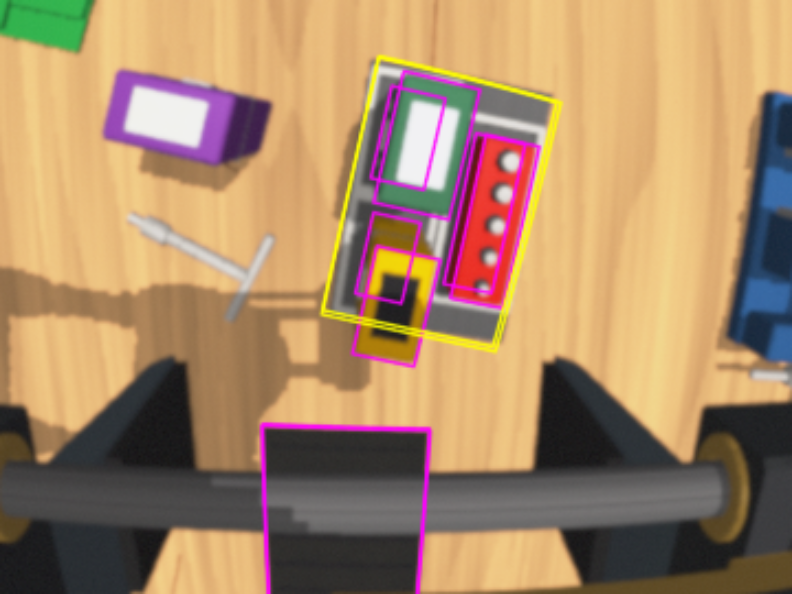

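The overlay agrees with the picture. The stand yaw is about -0.2 rad, yellow is at (0.526,-0.044) and green at (0.540,0.041). I'll descend on yellow.

Request:
jog_arm(
  commands=[
    {"rx":0,"ry":0,"rz":10.5,"dx":0,"dy":0,"dz":0,"claw":100},
    {"rx":0,"ry":0,"rz":1,"dx":0,"dy":0,"dz":0,"claw":100},
    {"rx":0,"ry":0,"rz":0,"dx":-0.58,"dy":0.66,"dz":0.5,"claw":100},
    {"rx":0,"ry":0,"rz":0,"dx":0,"dy":0,"dz":1,"claw":100},
    {"rx":0,"ry":0,"rz":0,"dx":0,"dy":0,"dz":1,"claw":100},
    {"rx":0,"ry":0,"rz":0,"dx":0,"dy":0,"dz":1,"claw":100},
    {"rx":0,"ry":0,"rz":0,"dx":0,"dy":0,"dz":1,"claw":100},
    {"rx":0,"ry":0,"rz":0,"dx":0,"dy":0,"dz":0.5,"claw":100},
    {"rx":0,"ry":0,"rz":0,"dx":0,"dy":0,"dz":0,"claw":100},
  ],
)

```text
t: 8.2
ee_pos: [0.5257, -0.0436, 0.2051]
tcp_rot: [0.773, 0.634, -0.001, -0.001]
contact_force: [-0.2, 0.2, 0.4]
opening: 1.003
gripper_force: 0.0
```

```bash
python3 - <<'E'
from fit import *
st()
w=shot("wrist");im=w["color"][:,:,::-1].copy()
draw(im,box(.526,-.044,-.2,.034,.06,.006,.141),w,(255,0,255));draw(im,box(.54,.041,-.2,.038,.066,.006,.156),w,(255,255,0))
cv2.imwrite("pics/w2.png",im)
E
```

```text
t 8.2 p [ 0.5257 -0.0436  0.2051] yaw(y) deg -11.31 tilt [-1.0e-04 -1.8e-03 -1.0e+00] open 1.003 grip 0.0 F [-0.2  0.2  0.4]
```

View pics/w2.png

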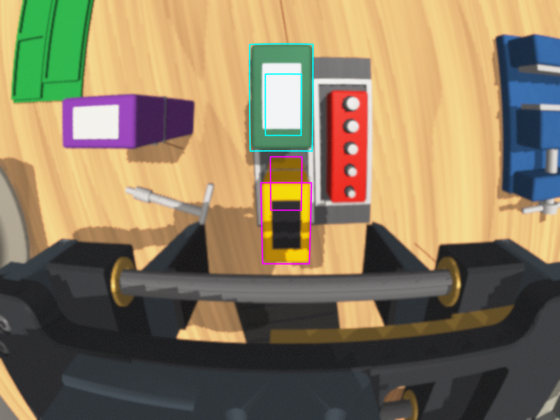

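The model boxes match the cases within a pixel or two (yellow top at (286,222), green top at (281,97)). Down, grip, lift.

Request:
jog_arm(
  commands=[
    {"rx":0,"ry":0,"rz":0,"dx":0,"dy":0,"dz":1,"claw":100},
    {"rx":0,"ry":0,"rz":0,"dx":0,"dy":0,"dz":1,"claw":100},
    {"rx":0,"ry":0,"rz":0,"dx":0,"dy":0,"dz":1,"claw":100},
    {"rx":0,"ry":0,"rz":0,"dx":0,"dy":0,"dz":0.2,"claw":100},
    {"rx":0,"ry":0,"rz":0,"dx":0,"dy":0,"dz":0,"claw":60},
    {"rx":0,"ry":0,"rz":0,"dx":0,"dy":0,"dz":0,"claw":45},
    {"rx":0,"ry":0,"rz":0,"dx":0,"dy":0,"dz":0,"claw":20},
    {"rx":0,"ry":0,"rz":0,"dx":0,"dy":0,"dz":0,"claw":20},
    {"rx":0,"ry":0,"rz":0,"dx":0,"dy":0,"dz":0,"claw":20},
    {"rx":0,"ry":0,"rz":0,"dx":0,"dy":0,"dz":0,"claw":20},
  ],
  squeeze=30,
)

```text
t: 9.5
ee_pos: [0.5258, -0.0432, 0.1099]
tcp_rot: [0.774, 0.634, -0.0, -0.0]
contact_force: [1.0, 0.6, 0.2]
opening: 0.373
gripper_force: 5.9
```

```bash
python3 -c "from h import *;st()"
```

```text
t 9.5 p [ 0.5258 -0.0432  0.1099] yaw(y) deg -11.37 tilt [-0. -0. -1.] open 0.373 grip 5.870526731014252 F [1.  0.6 0.2]
```

Request:
jog_arm(
  commands=[
    {"rx":0,"ry":0,"rz":0,"dx":0,"dy":0,"dz":0,"claw":20},
    {"rx":0,"ry":0,"rz":0,"dx":0,"dy":0,"dz":-0.5,"claw":20},
    {"rx":0,"ry":0,"rz":0,"dx":0,"dy":0,"dz":-0.7,"claw":20},
    {"rx":0,"ry":0,"rz":0,"dx":0,"dy":0,"dz":-0.8,"claw":20},
    {"rx":0,"ry":0,"rz":0,"dx":-0.5,"dy":0.05,"dz":0,"claw":20},
    {"rx":0,"ry":0,"rz":0,"dx":-1,"dy":0.1,"dz":0,"claw":20},
    {"rx":0,"ry":0,"rz":0,"dx":-1,"dy":0.1,"dz":0,"claw":20},
    {"rx":0,"ry":0,"rz":0,"dx":-1,"dy":0.1,"dz":0,"claw":20},
    {"rx":0,"ry":0,"rz":0,"dx":-1,"dy":0.1,"dz":0,"claw":20},
    {"rx":0,"ry":0,"rz":0,"dx":-1,"dy":0.1,"dz":0,"claw":20},
  ],
)

```text
t: 10.75
ee_pos: [0.5086, -0.2098, 0.1693]
tcp_rot: [0.774, 0.633, -0.0, -0.0]
contact_force: [0.9, 0.3, -3.6]
opening: 0.371
gripper_force: 29.9
```

Request:
jog_arm(
  commands=[
    {"rx":0,"ry":0,"rz":0,"dx":-1,"dy":0.1,"dz":0,"claw":20},
    {"rx":0,"ry":0,"rz":0,"dx":-1,"dy":0.1,"dz":0,"claw":20},
    {"rx":0,"ry":0,"rz":0,"dx":-1,"dy":0,"dz":0,"claw":20},
    {"rx":0,"ry":0,"rz":0,"dx":-0.6,"dy":0,"dz":0,"claw":20},
    {"rx":0,"ry":0,"rz":0,"dx":-0.4,"dy":0,"dz":0,"claw":20},
    {"rx":0,"ry":0,"rz":0,"dx":0,"dy":0,"dz":0.8,"claw":20},
    {"rx":0,"ry":0,"rz":0,"dx":0,"dy":0,"dz":0.7,"claw":20},
    {"rx":0,"ry":0,"rz":0,"dx":0,"dy":0,"dz":0.4,"claw":20},
    {"rx":0,"ry":0,"rz":0,"dx":0,"dy":0,"dz":0,"claw":20},
  ],
)

```text
t: 11.88
ee_pos: [0.4914, -0.3266, 0.1123]
tcp_rot: [0.774, 0.634, -0.0, -0.001]
contact_force: [0.1, 0.3, -2.9]
opening: 0.37
gripper_force: 29.9
```

```bash
python3 -c "
from h import *;st();save(ctrl.camera('scene'),'s2')"
```

```text
t 11.88 p [ 0.4914 -0.3266  0.1123] yaw(y) deg -11.35 tilt [ 7.0e-04 -1.3e-03 -1.0e+00] open 0.37 grip 29.94169592857361 F [ 0.1  0.3 -2.9]
```

View pics/s2.png

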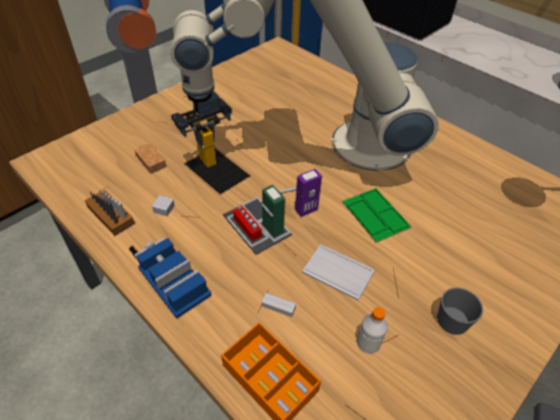

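Yellow hangs upright over the mat (pixel (207,150)). I'll lower the last few millimetres watching the force.

Request:
jog_arm(
  commands=[
    {"rx":0,"ry":0,"rz":0,"dx":0,"dy":0,"dz":0.07,"claw":20},
    {"rx":0,"ry":0,"rz":0,"dx":0,"dy":0,"dz":0,"claw":20},
  ],
)

```text
t: 12.18
ee_pos: [0.4919, -0.3272, 0.1113]
tcp_rot: [0.774, 0.634, 0.0, 0.0]
contact_force: [-0.2, 0.6, -3.4]
opening: 0.374
gripper_force: 29.9
```

Request:
jog_arm(
  commands=[
    {"rx":0,"ry":0,"rz":0,"dx":0,"dy":0,"dz":0.05,"claw":20},
    {"rx":0,"ry":0,"rz":0,"dx":0,"dy":0,"dz":0,"claw":20},
  ],
)

```text
t: 12.42
ee_pos: [0.4917, -0.3271, 0.1093]
tcp_rot: [0.774, 0.634, -0.0, 0.0]
contact_force: [-0.4, 0.3, -3.1]
opening: 0.37
gripper_force: 29.9
```

Request:
jog_arm(
  commands=[
    {"rx":0,"ry":0,"rz":0,"dx":0,"dy":0,"dz":0.08,"claw":20},
    {"rx":0,"ry":0,"rz":0,"dx":0,"dy":0,"dz":0,"claw":20},
  ],
)

```text
t: 12.68
ee_pos: [0.4918, -0.3272, 0.1069]
tcp_rot: [0.774, 0.634, 0.0, 0.0]
contact_force: [0.1, -1.1, -2.0]
opening: 0.372
gripper_force: 30.0
```

Request:
jog_arm(
  commands=[
    {"rx":0,"ry":0,"rz":0,"dx":0,"dy":0,"dz":0.03,"claw":20},
    {"rx":0,"ry":0,"rz":0,"dx":0,"dy":0,"dz":0,"claw":20},
  ],
)

```text
t: 12.92
ee_pos: [0.4918, -0.3272, 0.1069]
tcp_rot: [0.774, 0.634, 0.0, 0.0]
contact_force: [-2.0, 2.5, 14.8]
opening: 0.371
gripper_force: 30.0
```

Request:
jog_arm(
  commands=[
    {"rx":0,"ry":0,"rz":0,"dx":0,"dy":0,"dz":-0.03,"claw":45},
    {"rx":0,"ry":0,"rz":0,"dx":0,"dy":0,"dz":0,"claw":100},
    {"rx":0,"ry":0,"rz":0,"dx":0,"dy":0,"dz":0,"claw":100},
    {"rx":0,"ry":0,"rz":0,"dx":0,"dy":0,"dz":0,"claw":100},
    {"rx":0,"ry":0,"rz":0,"dx":0,"dy":0,"dz":-1,"claw":100},
    {"rx":0,"ry":0,"rz":0,"dx":0,"dy":0,"dz":-1,"claw":100},
    {"rx":0,"ry":0,"rz":0,"dx":0,"dy":0,"dz":-1,"claw":100},
    {"rx":0,"ry":0,"rz":0,"dx":1,"dy":-0.07,"dz":-0.3,"claw":100},
    {"rx":0,"ry":0,"rz":0,"dx":1,"dy":-0.07,"dz":0,"claw":100},
    {"rx":0,"ry":0,"rz":0,"dx":1,"dy":-0.07,"dz":0,"claw":100},
    {"rx":0,"ry":0,"rz":0,"dx":1,"dy":-0.07,"dz":0,"claw":100},
    {"rx":0,"ry":0,"rz":0,"dx":1,"dy":-0.07,"dz":0,"claw":100},
  ],
)

```text
t: 14.42
ee_pos: [0.511, -0.177, 0.2059]
tcp_rot: [0.774, 0.634, 0.0, 0.0]
contact_force: [0.0, 0.3, 0.3]
opening: 1.0
gripper_force: 0.0
```

Request:
jog_arm(
  commands=[
    {"rx":0,"ry":0,"rz":0,"dx":1,"dy":-0.07,"dz":0,"claw":100},
    {"rx":0,"ry":0,"rz":0,"dx":1,"dy":-0.07,"dz":0,"claw":100},
    {"rx":0,"ry":0,"rz":0,"dx":1,"dy":-0.07,"dz":0,"claw":100},
    {"rx":0,"ry":0,"rz":0,"dx":1,"dy":-0.07,"dz":0,"claw":100},
    {"rx":0,"ry":0,"rz":0,"dx":1,"dy":-0.07,"dz":0,"claw":100},
    {"rx":0,"ry":0,"rz":0,"dx":1,"dy":-0.07,"dz":0,"claw":100},
    {"rx":0,"ry":0,"rz":0,"dx":1,"dy":-0.07,"dz":0,"claw":100},
    {"rx":0,"ry":0,"rz":0,"dx":0.35,"dy":0,"dz":0,"claw":100},
    {"rx":0,"ry":0,"rz":0,"dx":0,"dy":0,"dz":0,"claw":100},
  ],
)

```text
t: 15.55
ee_pos: [0.54, 0.0412, 0.2058]
tcp_rot: [0.773, 0.634, -0.0, 0.0]
contact_force: [-0.2, -0.1, 0.3]
opening: 0.999
gripper_force: 0.0
```

```bash
python3 - <<'E'
from fit import *
st()
w=shot("wrist");im=w["color"][:,:,::-1].copy()
draw(im,box(.54,.041,-.2,.038,.066,.006,.156),w,(255,255,0));draw(im,box(.5948,-.0118,-.19,.036,.11,.006,.048),w,(255,0,255))
t=shot("top")["color"][:,:,::-1][120:280,240:440]
a=im[20:300,150:450];b=cv2.resize(t,None,fx=1.75,fy=1.75);cv2.imwrite("pics/w3.png",np.hstack([a,b]))
E
```

```text
t 15.55 p [0.54   0.0412 0.2058] yaw(y) deg -11.31 tilt [-2.e-04 -1.e-04 -1.e+00] open 0.999 grip 0.0 F [-0.2 -0.1  0.3]
```

View pics/w3.png

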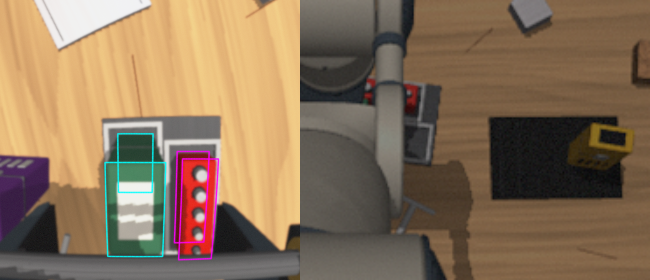

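Yellow stands on the mat, and the tool is aligned with green (box matches). Descend and grip.

Request:
jog_arm(
  commands=[
    {"rx":0,"ry":0,"rz":0,"dx":0,"dy":0,"dz":1,"claw":100},
    {"rx":0,"ry":0,"rz":0,"dx":0,"dy":0,"dz":1,"claw":100},
    {"rx":0,"ry":0,"rz":0,"dx":0,"dy":0,"dz":0.7,"claw":100},
    {"rx":0,"ry":0,"rz":0,"dx":0,"dy":0,"dz":0,"claw":60},
    {"rx":0,"ry":0,"rz":0,"dx":0,"dy":0,"dz":0,"claw":48},
    {"rx":0,"ry":0,"rz":0,"dx":0,"dy":0,"dz":0,"claw":20},
    {"rx":0,"ry":0,"rz":0,"dx":0,"dy":0,"dz":0,"claw":20},
    {"rx":0,"ry":0,"rz":0,"dx":0,"dy":0,"dz":0,"claw":20},
    {"rx":0,"ry":0,"rz":0,"dx":0,"dy":0,"dz":0,"claw":20},
    {"rx":0,"ry":0,"rz":0,"dx":0,"dy":0,"dz":0,"claw":20},
  ],
  squeeze=35,
)

```text
t: 16.9
ee_pos: [0.5401, 0.0411, 0.1251]
tcp_rot: [0.774, 0.634, 0.0, 0.0]
contact_force: [-1.8, -0.4, 4.6]
opening: 0.414
gripper_force: 35.0
```

```bash
python3 -c "from h import *;st()"
```

```text
t 16.9 p [0.5401 0.0411 0.1251] yaw(y) deg -11.36 tilt [ 0.e+00  2.e-04 -1.e+00] open 0.414 grip 34.99374568462372 F [-1.8 -0.4  4.6]
```

Request:
jog_arm(
  commands=[
    {"rx":0,"ry":0,"rz":0,"dx":0,"dy":0,"dz":-0.6,"claw":20},
    {"rx":0,"ry":0,"rz":0,"dx":0,"dy":0,"dz":-0.8,"claw":20},
    {"rx":0,"ry":0,"rz":0,"dx":0,"dy":0,"dz":-0.9,"claw":20},
    {"rx":0,"ry":0,"rz":0,"dx":-0.5,"dy":0.05,"dz":0,"claw":20},
    {"rx":0,"ry":0,"rz":0,"dx":-1,"dy":0.1,"dz":0,"claw":20},
    {"rx":0,"ry":0,"rz":0,"dx":-1,"dy":0.1,"dz":0,"claw":20},
    {"rx":0,"ry":0,"rz":0,"dx":-1,"dy":0,"dz":0,"claw":20},
    {"rx":0,"ry":0,"rz":0,"dx":-1,"dy":0,"dz":0,"claw":20},
    {"rx":0,"ry":0,"rz":0,"dx":-1,"dy":0,"dz":0,"claw":20},
    {"rx":0,"ry":0,"rz":0,"dx":-1,"dy":0,"dz":0,"claw":20},
    {"rx":0,"ry":0,"rz":0,"dx":-1,"dy":0,"dz":0,"claw":20},
    {"rx":0,"ry":0,"rz":0,"dx":-0.6,"dy":0,"dz":0,"claw":20},
  ],
)

```text
t: 18.4
ee_pos: [0.4983, -0.2001, 0.1927]
tcp_rot: [0.774, 0.633, -0.0, -0.001]
contact_force: [0.2, -0.1, -4.6]
opening: 0.413
gripper_force: 35.0
```

Request:
jog_arm(
  commands=[
    {"rx":0,"ry":0,"rz":0,"dx":-0.6,"dy":0,"dz":0,"claw":20},
    {"rx":0,"ry":0,"rz":0,"dx":-0.35,"dy":0,"dz":0,"claw":20},
    {"rx":0,"ry":0,"rz":0,"dx":0,"dy":0,"dz":0.8,"claw":20},
    {"rx":0,"ry":0,"rz":0,"dx":0,"dy":0,"dz":0.8,"claw":20},
    {"rx":0,"ry":0,"rz":0,"dx":0,"dy":0,"dz":0.5,"claw":20},
    {"rx":0,"ry":0,"rz":0,"dx":0,"dy":0,"dz":0.15,"claw":20},
    {"rx":0,"ry":0,"rz":0,"dx":0,"dy":0,"dz":0,"claw":20},
    {"rx":0,"ry":0,"rz":0,"dx":0,"dy":0,"dz":0,"claw":20},
  ],
)

```text
t: 19.4
ee_pos: [0.4943, -0.2267, 0.1271]
tcp_rot: [0.774, 0.634, 0.0, 0.001]
contact_force: [-0.7, 0.6, -3.8]
opening: 0.415
gripper_force: 35.0
```

Request:
jog_arm(
  commands=[
    {"rx":0,"ry":0,"rz":0,"dx":0,"dy":0,"dz":0.12,"claw":20},
    {"rx":0,"ry":0,"rz":0,"dx":0,"dy":0,"dz":0,"claw":20},
    {"rx":0,"ry":0,"rz":0,"dx":0,"dy":0,"dz":0,"claw":20},
  ],
)

```text
t: 19.77
ee_pos: [0.4939, -0.2266, 0.1229]
tcp_rot: [0.774, 0.634, 0.0, 0.0]
contact_force: [-0.4, -0.0, -2.9]
opening: 0.415
gripper_force: 35.0
```

Request:
jog_arm(
  commands=[
    {"rx":0,"ry":0,"rz":0,"dx":0,"dy":0,"dz":0.04,"claw":20},
    {"rx":0,"ry":0,"rz":0,"dx":0,"dy":0,"dz":0,"claw":20},
  ],
)

```text
t: 20.02
ee_pos: [0.4939, -0.2266, 0.1221]
tcp_rot: [0.774, 0.634, 0.0, 0.0]
contact_force: [-1.8, 1.1, 6.4]
opening: 0.414
gripper_force: 35.0
```

Request:
jog_arm(
  commands=[
    {"rx":0,"ry":0,"rz":0,"dx":0,"dy":0,"dz":-0.02,"claw":50},
    {"rx":0,"ry":0,"rz":0,"dx":0,"dy":0,"dz":0,"claw":100},
    {"rx":0,"ry":0,"rz":0,"dx":0,"dy":0,"dz":0,"claw":100},
    {"rx":0,"ry":0,"rz":0,"dx":0,"dy":0,"dz":0,"claw":100},
    {"rx":0,"ry":0,"rz":0,"dx":0,"dy":0,"dz":-1,"claw":100},
    {"rx":0,"ry":0,"rz":0,"dx":0,"dy":0,"dz":-1,"claw":100},
    {"rx":0,"ry":0,"rz":0,"dx":0,"dy":0,"dz":-0.8,"claw":100},
    {"rx":0,"ry":0,"rz":0,"dx":1,"dy":0.2,"dz":0,"claw":100},
    {"rx":0,"ry":0,"rz":0,"dx":1,"dy":0.2,"dz":0,"claw":100},
    {"rx":0,"ry":0,"rz":0,"dx":1,"dy":0.3,"dz":0,"claw":100},
    {"rx":0,"ry":0,"rz":0,"dx":1,"dy":0.3,"dz":0,"claw":100},
    {"rx":0,"ry":0,"rz":0,"dx":1,"dy":0.3,"dz":0,"claw":100},
  ],
)

```text
t: 21.52
ee_pos: [0.562, -0.0862, 0.2062]
tcp_rot: [0.774, 0.634, -0.0, -0.0]
contact_force: [0.7, -0.5, 0.1]
opening: 1.0
gripper_force: 0.0
```

Request:
jog_arm(
  commands=[
    {"rx":0,"ry":0,"rz":0,"dx":1,"dy":0.3,"dz":0,"claw":100},
    {"rx":0,"ry":0,"rz":0,"dx":1,"dy":0.3,"dz":0,"claw":100},
    {"rx":0,"ry":0,"rz":0,"dx":0.68,"dy":0,"dz":0,"claw":100},
    {"rx":0,"ry":0,"rz":0,"dx":0,"dy":0,"dz":1,"claw":100},
    {"rx":0,"ry":0,"rz":0,"dx":0,"dy":0,"dz":1,"claw":100},
    {"rx":0,"ry":0,"rz":0,"dx":0,"dy":0,"dz":0,"claw":100},
  ],
)

```text
t: 22.28
ee_pos: [0.5935, -0.0118, 0.1445]
tcp_rot: [0.774, 0.634, -0.001, -0.001]
contact_force: [0.5, 0.4, 0.1]
opening: 1.003
gripper_force: 0.0
```

```bash
python3 - <<'E'
from fit import *
st()
w=shot("wrist");im=w["color"][:,:,::-1].copy()
draw(im,box(.5948,-.0118,-.19,.036,.11,.006,.048),w,(255,0,255))
s=shot("scene")["color"][:,:,::-1][100:300,150:350]
a=im[20:300,130:450];b=cv2.resize(s,None,fx=1.4,fy=1.4);cv2.imwrite("pics/w4.png",np.hstack([a,b]))
E
```

```text
t 22.27 p [ 0.5935 -0.0118  0.1445] yaw(y) deg -11.37 tilt [-4.0e-04 -4.2e-03 -1.0e+00] open 1.003 grip 0.0 F [0.5 0.4 0.1]
```

View pics/w4.png

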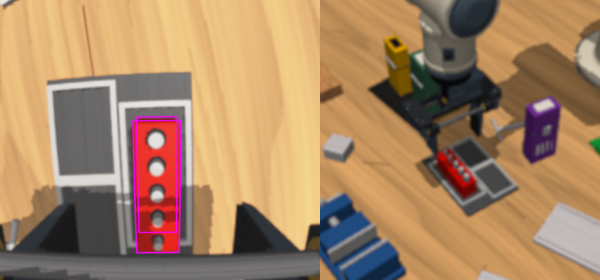

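Both cases stand on the mat and the holder is between the open fingers (pixel (157,190)). Grip the holder.

Request:
jog_arm(
  commands=[
    {"rx":0,"ry":0,"rz":0,"dx":0,"dy":0,"dz":1,"claw":100},
    {"rx":0,"ry":0,"rz":0,"dx":0,"dy":0,"dz":1,"claw":100},
    {"rx":0,"ry":0,"rz":0,"dx":0,"dy":0,"dz":1,"claw":100},
    {"rx":0,"ry":0,"rz":0,"dx":0,"dy":0,"dz":0.4,"claw":100},
    {"rx":0,"ry":0,"rz":0,"dx":0,"dy":0,"dz":0,"claw":60},
    {"rx":0,"ry":0,"rz":0,"dx":0,"dy":0,"dz":0,"claw":46},
    {"rx":0,"ry":0,"rz":0,"dx":0,"dy":0,"dz":0,"claw":20},
    {"rx":0,"ry":0,"rz":0,"dx":0,"dy":0,"dz":0,"claw":20},
    {"rx":0,"ry":0,"rz":0,"dx":0,"dy":0,"dz":0,"claw":20},
    {"rx":0,"ry":0,"rz":0,"dx":0,"dy":0,"dz":0,"claw":20},
    {"rx":0,"ry":0,"rz":0,"dx":0,"dy":0,"dz":0,"claw":20},
  ],
  squeeze=35,
)

```text
t: 23.75
ee_pos: [0.5951, -0.0119, 0.0443]
tcp_rot: [0.774, 0.634, -0.0, -0.0]
contact_force: [-1.1, 0.5, 3.7]
opening: 0.396
gripper_force: 34.9
```

```bash
python3 -c "from h import *;st()"
```

```text
t 23.75 p [ 0.5951 -0.0119  0.0443] yaw(y) deg -11.37 tilt [ 0.e+00 -1.e-04 -1.e+00] open 0.396 grip 34.89951252937317 F [-1.1  0.5  3.7]
```

Request:
jog_arm(
  commands=[
    {"rx":0,"ry":0,"rz":0,"dx":0,"dy":0,"dz":-0.6,"claw":20},
    {"rx":0,"ry":0,"rz":0,"dx":0,"dy":0,"dz":-0.9,"claw":20},
    {"rx":0,"ry":0,"rz":0,"dx":0,"dy":0,"dz":-1,"claw":20},
    {"rx":0,"ry":0,"rz":0,"dx":0.6,"dy":-0.3,"dz":0,"claw":20},
    {"rx":0,"ry":0,"rz":0,"dx":1,"dy":-0.5,"dz":0,"claw":20},
    {"rx":0,"ry":0,"rz":0,"dx":1,"dy":-0.5,"dz":0,"claw":20},
    {"rx":0,"ry":0,"rz":0,"dx":1,"dy":-0.5,"dz":0,"claw":20},
    {"rx":0,"ry":0,"rz":0,"dx":1,"dy":-0.5,"dz":0,"claw":20},
    {"rx":0,"ry":0,"rz":-8,"dx":0.5,"dy":-0.3,"dz":0,"claw":20},
    {"rx":0,"ry":0,"rz":-9,"dx":0,"dy":0,"dz":0,"claw":20},
    {"rx":0,"ry":0,"rz":-9,"dx":0,"dy":0,"dz":0,"claw":20},
    {"rx":0,"ry":0,"rz":0,"dx":0,"dy":0,"dz":0,"claw":20},
  ],
)

```text
t: 25.25
ee_pos: [0.5479, 0.1542, 0.1188]
tcp_rot: [0.611, 0.791, -0.0, -0.0]
contact_force: [-0.8, 0.7, -3.1]
opening: 0.393
gripper_force: 34.9
```

```bash
python3 - <<'E'
from fit import *
st()
w=shot("wrist");im=w["color"][:,:,::-1].copy()
m=masks(w,"plate",(.516,.277,.01),80)
x=np.array([.5162,.2769,.2556])
if m is not None: y,f=fit([(w,m)],(.11,.17,0,.01),x);print(y.round(4),f)
draw(im,box(*x,.11,.17,0,.01),w,(255,0,255))
if m is not None: draw(im,box(*y,.11,.17,0,.01),w,(0,200,0))
cv2.imwrite("pics/w5.png",im[0:330,60:500])
p,M,o=tcp();d=np.array([.516,.277,0])-p;print("tool delta units",(M.T@d/.03).round(2))
E
```

```text
t 25.25 p [0.5479 0.1542 0.1188] yaw(y) deg 14.62 tilt [ 2.0e-04 -1.1e-03 -1.0e+00] open 0.393 grip 34.89621341228485 F [-0.8  0.7 -3.1]
[0.5159 0.2786 0.2494] -0.965129669722235
tool delta units [ 4.24 -0.02  3.96]
```

View pics/w5.png

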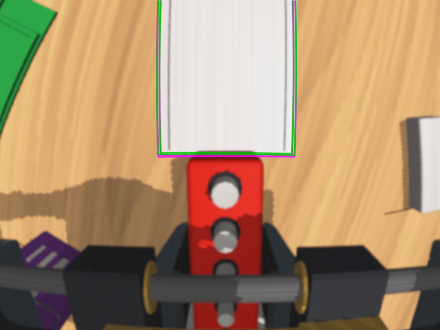

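Plate outline matches (edge at row 155) and the holder lines up with its long axis. Move over and lower.

Request:
jog_arm(
  commands=[
    {"rx":0,"ry":0,"rz":0,"dx":0.8,"dy":0,"dz":0,"claw":20},
    {"rx":0,"ry":0,"rz":0,"dx":1,"dy":0,"dz":0,"claw":20},
    {"rx":0,"ry":0,"rz":0,"dx":1,"dy":0,"dz":0,"claw":20},
    {"rx":0,"ry":0,"rz":0,"dx":0.97,"dy":0,"dz":0,"claw":20},
    {"rx":0,"ry":0,"rz":0,"dx":0.5,"dy":0,"dz":0,"claw":20},
    {"rx":0,"ry":0,"rz":0,"dx":0,"dy":0,"dz":0.9,"claw":20},
    {"rx":0,"ry":0,"rz":0,"dx":0,"dy":0,"dz":0.8,"claw":20},
    {"rx":0,"ry":0,"rz":0,"dx":0,"dy":0,"dz":0.4,"claw":20},
    {"rx":0,"ry":0,"rz":0,"dx":0,"dy":0,"dz":0.1,"claw":20},
    {"rx":0,"ry":0,"rz":0,"dx":0,"dy":0,"dz":0,"claw":20},
    {"rx":0,"ry":0,"rz":0,"dx":0,"dy":0,"dz":0,"claw":20},
  ],
)

```text
t: 26.72
ee_pos: [0.5169, 0.2776, 0.054]
tcp_rot: [0.611, 0.791, 0.001, 0.0]
contact_force: [0.4, 0.5, -2.3]
opening: 0.391
gripper_force: 34.9
```

Request:
jog_arm(
  commands=[
    {"rx":0,"ry":0,"rz":0,"dx":0,"dy":0,"dz":0.13,"claw":20},
    {"rx":0,"ry":0,"rz":0,"dx":0,"dy":0,"dz":0,"claw":20},
    {"rx":0,"ry":0,"rz":0,"dx":0,"dy":0,"dz":0,"claw":20},
  ],
)

```text
t: 27.1
ee_pos: [0.5165, 0.2774, 0.0493]
tcp_rot: [0.611, 0.791, -0.0, -0.0]
contact_force: [-0.8, 0.7, -2.0]
opening: 0.393
gripper_force: 34.9
```

Request:
jog_arm(
  commands=[
    {"rx":0,"ry":0,"rz":0,"dx":0,"dy":0,"dz":0.04,"claw":20},
    {"rx":0,"ry":0,"rz":0,"dx":0,"dy":0,"dz":0,"claw":20},
  ],
)

```text
t: 27.35
ee_pos: [0.5166, 0.2775, 0.0483]
tcp_rot: [0.611, 0.791, 0.0, 0.0]
contact_force: [-0.9, -0.4, 2.4]
opening: 0.392
gripper_force: 34.9
```

Request:
jog_arm(
  commands=[
    {"rx":0,"ry":0,"rz":0,"dx":0,"dy":0,"dz":-0.02,"claw":48},
    {"rx":0,"ry":0,"rz":0,"dx":0,"dy":0,"dz":0,"claw":100},
    {"rx":0,"ry":0,"rz":0,"dx":0,"dy":0,"dz":0,"claw":100},
    {"rx":0,"ry":0,"rz":0,"dx":0,"dy":0,"dz":0,"claw":100},
    {"rx":0,"ry":0,"rz":0,"dx":0,"dy":0,"dz":-1,"claw":100},
    {"rx":0,"ry":0,"rz":0,"dx":0,"dy":0,"dz":-1,"claw":100},
    {"rx":0,"ry":0,"rz":0,"dx":0,"dy":0,"dz":-1,"claw":100},
    {"rx":0,"ry":0,"rz":0,"dx":0,"dy":0,"dz":-1,"claw":100},
    {"rx":0,"ry":0,"rz":8,"dx":0,"dy":0,"dz":-1,"claw":100},
    {"rx":0,"ry":0,"rz":9,"dx":0,"dy":0,"dz":-1,"claw":100},
    {"rx":0,"ry":0,"rz":9,"dx":0,"dy":0,"dz":0,"claw":100},
    {"rx":0,"ry":0,"rz":0,"dx":-1,"dy":0,"dz":0,"claw":100},
  ],
)

```text
t: 28.85
ee_pos: [0.5109, 0.2488, 0.229]
tcp_rot: [0.774, 0.633, 0.001, 0.0]
contact_force: [-0.5, -1.1, -1.4]
opening: 0.999
gripper_force: 0.0
```

Request:
jog_arm(
  commands=[
    {"rx":0,"ry":0,"rz":0,"dx":-1,"dy":0.2,"dz":0,"claw":100},
    {"rx":0,"ry":0,"rz":0,"dx":-1,"dy":0.2,"dz":0,"claw":100},
    {"rx":0,"ry":0,"rz":0,"dx":-1,"dy":0.2,"dz":0,"claw":100},
    {"rx":0,"ry":0,"rz":0,"dx":-1,"dy":0.2,"dz":0,"claw":100},
    {"rx":0,"ry":0,"rz":0,"dx":-1,"dy":0.2,"dz":0,"claw":100},
    {"rx":0,"ry":0,"rz":0,"dx":-1,"dy":0.2,"dz":0,"claw":100},
    {"rx":0,"ry":0,"rz":0,"dx":-1,"dy":0.2,"dz":0,"claw":100},
    {"rx":0,"ry":0,"rz":0,"dx":-1,"dy":0.2,"dz":0,"claw":100},
    {"rx":0,"ry":0,"rz":0,"dx":-1,"dy":0.2,"dz":0,"claw":100},
    {"rx":0,"ry":0,"rz":0,"dx":-1,"dy":0.2,"dz":0,"claw":100},
    {"rx":0,"ry":0,"rz":0,"dx":-1,"dy":0.2,"dz":0,"claw":100},
    {"rx":0,"ry":0,"rz":0,"dx":0,"dy":0,"dz":0,"claw":100},
  ],
)

```text
t: 30.35
ee_pos: [0.5102, -0.0901, 0.2287]
tcp_rot: [0.774, 0.633, -0.0, 0.0]
contact_force: [-0.0, 0.4, 0.0]
opening: 1.003
gripper_force: 0.0
```

```bash
python3 - <<'E'
from fit import *
st()
t=shot("top");im=t["color"][:,:,::-1].copy();s=shot("scene")
x,f=fit([(s,masks(s,"punch_holder",(.516,.278,.03),25))],(.036,.11,.01,.052),(.516,.278));print("holder",x.round(3),f)
draw(im,box(.516,.278,.25,.036,.11,.01,.052),t,(255,0,255));draw(im,box(.516,.278,.25,.11,.17,0,.01),t,(0,200,0))
draw(im,box(.4939,-.2266,-.2,.038,.066,.003,.153),t,(255,255,0));draw(im,box(.4918,-.3272,-.2,.034,.06,.003,.138),t,(255,255,0))
cv2.imwrite("pics/t6.png",cv2.resize(im[120:300,130:450],None,fx=2.4,fy=2.4))
p,M,o=tcp()
print("to green",(M.T@(np.array([.4939,-.2266,.1221])-p)/.03).round(2))
E
```

```text
t 30.35 p [ 0.5102 -0.0901  0.2287] yaw(y) deg -11.49 tilt [-3.e-04  3.e-04 -1.e+00] open 1.003 grip 0.0 F [-0.   0.4  0. ]
holder [0.516 0.276 0.298] -0.8418013856812933
to green [-4.64  0.38  3.55]
```

View pics/t6.png

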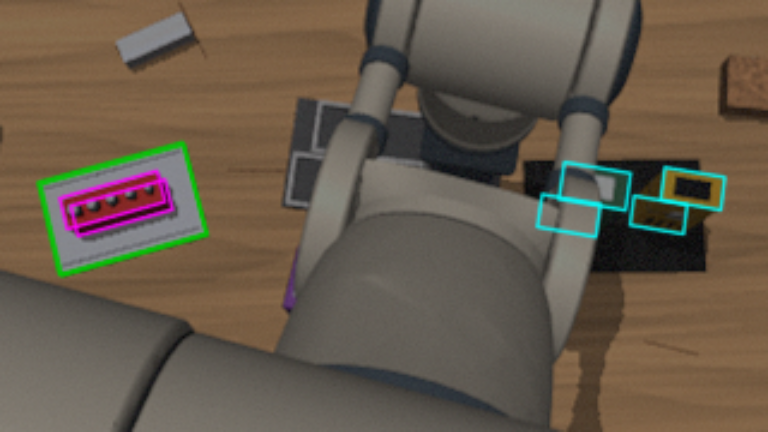

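The holder sits centred on the plate, and both cases are where I released them. Fetch green.

Request:
jog_arm(
  commands=[
    {"rx":0,"ry":0,"rz":0,"dx":-1,"dy":0.1,"dz":0,"claw":100},
    {"rx":0,"ry":0,"rz":0,"dx":-1,"dy":0.1,"dz":0,"claw":100},
    {"rx":0,"ry":0,"rz":0,"dx":-1,"dy":0.1,"dz":0,"claw":100},
    {"rx":0,"ry":0,"rz":0,"dx":-1,"dy":0.08,"dz":0,"claw":100},
    {"rx":0,"ry":0,"rz":0,"dx":-0.64,"dy":0,"dz":0,"claw":100},
    {"rx":0,"ry":0,"rz":0,"dx":0,"dy":0,"dz":0,"claw":100},
  ],
)

```text
t: 31.25
ee_pos: [0.4938, -0.2275, 0.2286]
tcp_rot: [0.774, 0.633, 0.0, -0.0]
contact_force: [0.6, 0.2, 0.7]
opening: 0.999
gripper_force: 0.0
```

```bash
python3 - <<'E'
from fit import *
st();p,M,o=tcp();print("to green",(M.T@(np.array([.4939,-.2266,.1221])-p)/.03).round(2))
E
```

```text
t 31.25 p [ 0.4938 -0.2275  0.2286] yaw(y) deg -11.41 tilt [ 1.e-04 -1.e-04 -1.e+00] open 0.999 grip 0.0 F [0.6 0.2 0.7]
to green [ 0.03 -0.    3.55]
```

Request:
jog_arm(
  commands=[
    {"rx":0,"ry":0,"rz":0,"dx":0.03,"dy":0,"dz":1,"claw":100},
    {"rx":0,"ry":0,"rz":0,"dx":0,"dy":0,"dz":1,"claw":100},
    {"rx":0,"ry":0,"rz":0,"dx":0,"dy":0,"dz":1,"claw":100},
    {"rx":0,"ry":0,"rz":0,"dx":0,"dy":0,"dz":0.55,"claw":100},
    {"rx":0,"ry":0,"rz":0,"dx":0,"dy":0,"dz":0,"claw":60},
    {"rx":0,"ry":0,"rz":0,"dx":0,"dy":0,"dz":0,"claw":48},
    {"rx":0,"ry":0,"rz":0,"dx":0,"dy":0,"dz":0,"claw":20},
    {"rx":0,"ry":0,"rz":0,"dx":0,"dy":0,"dz":0,"claw":20},
    {"rx":0,"ry":0,"rz":0,"dx":0,"dy":0,"dz":0,"claw":20},
    {"rx":0,"ry":0,"rz":0,"dx":0,"dy":0,"dz":0,"claw":20},
    {"rx":0,"ry":0,"rz":0,"dx":0,"dy":0,"dz":0,"claw":20},
  ],
  squeeze=35,
)

```text
t: 32.62
ee_pos: [0.4941, -0.2264, 0.1223]
tcp_rot: [0.774, 0.634, 0.0, 0.0]
contact_force: [-1.4, -0.3, 3.6]
opening: 0.415
gripper_force: 35.0
```

Request:
jog_arm(
  commands=[
    {"rx":0,"ry":0,"rz":0,"dx":0,"dy":0,"dz":-0.6,"claw":20},
    {"rx":0,"ry":0,"rz":0,"dx":0,"dy":0,"dz":-0.8,"claw":20},
    {"rx":0,"ry":0,"rz":0,"dx":0,"dy":0,"dz":-0.9,"claw":20},
    {"rx":0,"ry":0,"rz":0,"dx":0.5,"dy":-0.05,"dz":0,"claw":20},
    {"rx":0,"ry":0,"rz":0,"dx":1,"dy":-0.1,"dz":0,"claw":20},
    {"rx":0,"ry":0,"rz":0,"dx":1,"dy":-0.1,"dz":0,"claw":20},
    {"rx":0,"ry":0,"rz":0,"dx":1,"dy":0,"dz":0,"claw":20},
    {"rx":0,"ry":0,"rz":0,"dx":1,"dy":0,"dz":0,"claw":20},
    {"rx":0,"ry":0,"rz":0,"dx":1,"dy":0,"dz":0,"claw":20},
    {"rx":0,"ry":0,"rz":0,"dx":1,"dy":0,"dz":0,"claw":20},
    {"rx":0,"ry":0,"rz":0,"dx":1,"dy":0,"dz":0,"claw":20},
    {"rx":0,"ry":0,"rz":0,"dx":0.6,"dy":0,"dz":0,"claw":20},
  ],
)

```text
t: 34.12
ee_pos: [0.5339, 0.0152, 0.19]
tcp_rot: [0.773, 0.634, -0.001, -0.001]
contact_force: [0.2, -0.5, -5.0]
opening: 0.416
gripper_force: 35.0
```

Request:
jog_arm(
  commands=[
    {"rx":0,"ry":0,"rz":0,"dx":0.6,"dy":0,"dz":0,"claw":20},
    {"rx":0,"ry":0,"rz":0,"dx":0.35,"dy":0,"dz":0,"claw":20},
    {"rx":0,"ry":0,"rz":0,"dx":0,"dy":0,"dz":0,"claw":20},
    {"rx":0,"ry":0,"rz":0,"dx":0,"dy":0,"dz":0,"claw":20},
  ],
)

```text
t: 34.62
ee_pos: [0.5402, 0.0408, 0.1912]
tcp_rot: [0.774, 0.633, -0.0, 0.0]
contact_force: [-1.3, -0.8, -4.1]
opening: 0.413
gripper_force: 35.0
```

```bash
python3 - <<'E'
from fit import *
st();p,M,o=tcp();print("to bay",(M.T@(np.array([.5401,.0411,.1253])-p)/.03).round(2))
E
```

```text
t 34.62 p [0.5402 0.0408 0.1912] yaw(y) deg -11.39 tilt [-2.e-04 -1.e-04 -1.e+00] open 0.413 grip 34.99318242073059 F [-1.3 -0.8 -4.1]
to bay [ 0.01 -0.    2.2 ]
```

Request:
jog_arm(
  commands=[
    {"rx":0,"ry":0,"rz":0,"dx":0,"dy":0,"dz":0.8,"claw":20},
    {"rx":0,"ry":0,"rz":0,"dx":0,"dy":0,"dz":0.7,"claw":20},
    {"rx":0,"ry":0,"rz":0,"dx":0,"dy":0,"dz":0.4,"claw":20},
    {"rx":0,"ry":0,"rz":0,"dx":0,"dy":0,"dz":0.2,"claw":20},
    {"rx":0,"ry":0,"rz":0,"dx":0,"dy":0,"dz":0.06,"claw":20},
    {"rx":0,"ry":0,"rz":0,"dx":0,"dy":0,"dz":0,"claw":20},
    {"rx":0,"ry":0,"rz":0,"dx":0,"dy":0,"dz":0,"claw":20},
  ],
)

```text
t: 35.5
ee_pos: [0.5406, 0.0413, 0.1269]
tcp_rot: [0.774, 0.634, 0.0, 0.0]
contact_force: [0.1, 1.0, -4.6]
opening: 0.413
gripper_force: 35.0
```

Request:
jog_arm(
  commands=[
    {"rx":0,"ry":0,"rz":0,"dx":0,"dy":0,"dz":0.04,"claw":20},
    {"rx":0,"ry":0,"rz":0,"dx":0,"dy":0,"dz":0,"claw":20},
  ],
)

```text
t: 35.75
ee_pos: [0.5404, 0.0413, 0.1253]
tcp_rot: [0.774, 0.634, 0.0, 0.0]
contact_force: [-0.5, 0.4, -2.1]
opening: 0.416
gripper_force: 35.0
```

Request:
jog_arm(
  commands=[
    {"rx":0,"ry":0,"rz":0,"dx":0,"dy":0,"dz":0.02,"claw":20},
    {"rx":0,"ry":0,"rz":0,"dx":0,"dy":0,"dz":0,"claw":50},
    {"rx":0,"ry":0,"rz":0,"dx":0,"dy":0,"dz":0,"claw":100},
    {"rx":0,"ry":0,"rz":0,"dx":0,"dy":0,"dz":0,"claw":100},
    {"rx":0,"ry":0,"rz":0,"dx":0,"dy":0,"dz":0,"claw":100},
    {"rx":0,"ry":0,"rz":0,"dx":0,"dy":0,"dz":-1,"claw":100},
    {"rx":0,"ry":0,"rz":0,"dx":0,"dy":0,"dz":-1,"claw":100},
    {"rx":0,"ry":0,"rz":0,"dx":0,"dy":0,"dz":-0.9,"claw":100},
    {"rx":0,"ry":0,"rz":0,"dx":-1,"dy":0.1,"dz":0,"claw":100},
    {"rx":0,"ry":0,"rz":0,"dx":-1,"dy":0.1,"dz":0,"claw":100},
    {"rx":0,"ry":0,"rz":0,"dx":-1,"dy":0.1,"dz":0,"claw":100},
    {"rx":0,"ry":0,"rz":0,"dx":-1,"dy":0.1,"dz":0,"claw":100},
  ],
)

```text
t: 37.25
ee_pos: [0.5282, -0.0797, 0.2116]
tcp_rot: [0.774, 0.634, -0.0, 0.0]
contact_force: [0.7, -0.4, -0.3]
opening: 0.999
gripper_force: 0.0
```

Request:
jog_arm(
  commands=[
    {"rx":0,"ry":0,"rz":0,"dx":-1,"dy":0.1,"dz":0,"claw":100},
    {"rx":0,"ry":0,"rz":0,"dx":-1,"dy":0.1,"dz":0,"claw":100},
    {"rx":0,"ry":0,"rz":0,"dx":-1,"dy":0.1,"dz":0,"claw":100},
    {"rx":0,"ry":0,"rz":0,"dx":-1,"dy":0.1,"dz":0,"claw":100},
    {"rx":0,"ry":0,"rz":0,"dx":-1,"dy":0,"dz":0,"claw":100},
    {"rx":0,"ry":0,"rz":0,"dx":-1,"dy":0,"dz":0,"claw":100},
    {"rx":0,"ry":0,"rz":0,"dx":-1,"dy":0,"dz":0,"claw":100},
    {"rx":0,"ry":0,"rz":0,"dx":-1,"dy":0,"dz":0,"claw":100},
    {"rx":0,"ry":0,"rz":0,"dx":-0.38,"dy":0,"dz":0,"claw":100},
    {"rx":0,"ry":0,"rz":0,"dx":0,"dy":0,"dz":0,"claw":100},
  ],
)

```text
t: 38.5
ee_pos: [0.4905, -0.3277, 0.2114]
tcp_rot: [0.774, 0.633, 0.0, -0.0]
contact_force: [-0.2, 0.5, 0.6]
opening: 1.0
gripper_force: 0.0
```

```bash
python3 - <<'E'
from fit import *
st();p,M,o=tcp();print("to yellow",(M.T@(np.array([.4918,-.3272,.1069])-p)/.03).round(2))
E
```

```text
t 38.5 p [ 0.4905 -0.3277  0.2114] yaw(y) deg -11.42 tilt [ 3.e-04 -2.e-04 -1.e+00] open 1.0 grip 0.0 F [-0.2  0.5  0.6]
to yellow [0.02 0.04 3.48]
```

Request:
jog_arm(
  commands=[
    {"rx":0,"ry":0,"rz":0,"dx":0.02,"dy":0.04,"dz":1,"claw":100},
    {"rx":0,"ry":0,"rz":0,"dx":0,"dy":0,"dz":1,"claw":100},
    {"rx":0,"ry":0,"rz":0,"dx":0,"dy":0,"dz":1,"claw":100},
    {"rx":0,"ry":0,"rz":0,"dx":0,"dy":0,"dz":0.48,"claw":100},
    {"rx":0,"ry":0,"rz":0,"dx":0,"dy":0,"dz":0,"claw":60},
    {"rx":0,"ry":0,"rz":0,"dx":0,"dy":0,"dz":0,"claw":45},
    {"rx":0,"ry":0,"rz":0,"dx":0,"dy":0,"dz":0,"claw":20},
    {"rx":0,"ry":0,"rz":0,"dx":0,"dy":0,"dz":0,"claw":20},
    {"rx":0,"ry":0,"rz":0,"dx":0,"dy":0,"dz":0,"claw":20},
    {"rx":0,"ry":0,"rz":0,"dx":0,"dy":0,"dz":0,"claw":20},
    {"rx":0,"ry":0,"rz":0,"dx":0,"dy":0,"dz":0,"claw":20},
  ],
  squeeze=30,
)

```text
t: 39.88
ee_pos: [0.4919, -0.3272, 0.1073]
tcp_rot: [0.774, 0.634, -0.0, 0.0]
contact_force: [-0.4, 0.1, 1.4]
opening: 0.366
gripper_force: 30.0
```

Request:
jog_arm(
  commands=[
    {"rx":0,"ry":0,"rz":0,"dx":0,"dy":0,"dz":-0.6,"claw":20},
    {"rx":0,"ry":0,"rz":0,"dx":0,"dy":0,"dz":-0.8,"claw":20},
    {"rx":0,"ry":0,"rz":0,"dx":0,"dy":0,"dz":-0.8,"claw":20},
    {"rx":0,"ry":0,"rz":0,"dx":0.5,"dy":-0.05,"dz":0,"claw":20},
    {"rx":0,"ry":0,"rz":0,"dx":1,"dy":-0.1,"dz":0,"claw":20},
    {"rx":0,"ry":0,"rz":0,"dx":1,"dy":-0.1,"dz":0,"claw":20},
    {"rx":0,"ry":0,"rz":0,"dx":1,"dy":-0.1,"dz":0,"claw":20},
    {"rx":0,"ry":0,"rz":0,"dx":1,"dy":-0.1,"dz":0,"claw":20},
    {"rx":0,"ry":0,"rz":0,"dx":1,"dy":-0.1,"dz":0,"claw":20},
    {"rx":0,"ry":0,"rz":0,"dx":1,"dy":-0.1,"dz":0,"claw":20},
    {"rx":0,"ry":0,"rz":0,"dx":1,"dy":-0.1,"dz":0,"claw":20},
    {"rx":0,"ry":0,"rz":0,"dx":0.9,"dy":0,"dz":0,"claw":20},
  ],
)

```text
t: 41.38
ee_pos: [0.5184, -0.0736, 0.1719]
tcp_rot: [0.774, 0.634, -0.001, -0.001]
contact_force: [0.2, -0.2, -3.8]
opening: 0.369
gripper_force: 30.0
```

Request:
jog_arm(
  commands=[
    {"rx":0,"ry":0,"rz":0,"dx":0.7,"dy":0,"dz":0,"claw":20},
    {"rx":0,"ry":0,"rz":0,"dx":0.4,"dy":0,"dz":0,"claw":20},
    {"rx":0,"ry":0,"rz":0,"dx":0,"dy":0,"dz":0,"claw":20},
    {"rx":0,"ry":0,"rz":0,"dx":0,"dy":0,"dz":0,"claw":20},
  ],
)

```text
t: 41.88
ee_pos: [0.5258, -0.0438, 0.1729]
tcp_rot: [0.774, 0.634, -0.0, -0.0]
contact_force: [-0.1, -0.7, -3.6]
opening: 0.372
gripper_force: 30.0
```

```bash
python3 - <<'E'
from fit import *
st();p,M,o=tcp();print("to bay",(M.T@(np.array([.5258,-.0433,.1103])-p)/.03).round(2))
E
```

```text
t 41.88 p [ 0.5258 -0.0438  0.1729] yaw(y) deg -11.38 tilt [-2.e-04 -4.e-04 -1.e+00] open 0.372 grip 29.997271299362183 F [-0.1 -0.7 -3.6]
to bay [ 0.02 -0.    2.09]
```

Request:
jog_arm(
  commands=[
    {"rx":0,"ry":0,"rz":0,"dx":0,"dy":0,"dz":0.8,"claw":20},
    {"rx":0,"ry":0,"rz":0,"dx":0,"dy":0,"dz":0.7,"claw":20},
    {"rx":0,"ry":0,"rz":0,"dx":0,"dy":0,"dz":0.3,"claw":20},
    {"rx":0,"ry":0,"rz":0,"dx":0,"dy":0,"dz":0.2,"claw":20},
    {"rx":0,"ry":0,"rz":0,"dx":0,"dy":0,"dz":0.05,"claw":20},
    {"rx":0,"ry":0,"rz":0,"dx":0,"dy":0,"dz":0,"claw":20},
    {"rx":0,"ry":0,"rz":0,"dx":0,"dy":0,"dz":0,"claw":20},
  ],
)

```text
t: 42.75
ee_pos: [0.5263, -0.0434, 0.1121]
tcp_rot: [0.774, 0.634, 0.0, 0.0]
contact_force: [-0.8, 0.8, -3.4]
opening: 0.371
gripper_force: 30.0
```

Request:
jog_arm(
  commands=[
    {"rx":0,"ry":0,"rz":0,"dx":0,"dy":0,"dz":0.04,"claw":20},
    {"rx":0,"ry":0,"rz":0,"dx":0,"dy":0,"dz":0,"claw":20},
  ],
)

```text
t: 43.0
ee_pos: [0.526, -0.0433, 0.1106]
tcp_rot: [0.774, 0.634, 0.0, 0.0]
contact_force: [0.3, -0.9, -3.2]
opening: 0.371
gripper_force: 30.0
```

Request:
jog_arm(
  commands=[
    {"rx":0,"ry":0,"rz":0,"dx":0,"dy":0,"dz":0.03,"claw":20},
    {"rx":0,"ry":0,"rz":0,"dx":0,"dy":0,"dz":0,"claw":20},
  ],
)

```text
t: 43.25
ee_pos: [0.5261, -0.0433, 0.1103]
tcp_rot: [0.774, 0.634, 0.0, 0.0]
contact_force: [-3.6, -0.3, 12.0]
opening: 0.367
gripper_force: 30.0
```

Request:
jog_arm(
  commands=[
    {"rx":0,"ry":0,"rz":0,"dx":0,"dy":0,"dz":0,"claw":45},
    {"rx":0,"ry":0,"rz":0,"dx":0,"dy":0,"dz":0,"claw":100},
    {"rx":0,"ry":0,"rz":0,"dx":0,"dy":0,"dz":0,"claw":100},
    {"rx":0,"ry":0,"rz":0,"dx":0,"dy":0,"dz":0,"claw":100},
    {"rx":0,"ry":0,"rz":0,"dx":0,"dy":0,"dz":-1,"claw":100},
    {"rx":0,"ry":0,"rz":0,"dx":0,"dy":0,"dz":-1,"claw":100},
    {"rx":0,"ry":0,"rz":0,"dx":0,"dy":0,"dz":-1,"claw":100},
    {"rx":0,"ry":0,"rz":0,"dx":-1,"dy":0,"dz":-1,"claw":100},
    {"rx":0,"ry":0,"rz":0,"dx":-1,"dy":0,"dz":-1,"claw":100},
    {"rx":0,"ry":0,"rz":0,"dx":0,"dy":0,"dz":0,"claw":100},
    {"rx":0,"ry":0,"rz":0,"dx":0,"dy":0,"dz":0,"claw":100},
  ],
)

```text
t: 44.62
ee_pos: [0.5139, -0.1019, 0.2591]
tcp_rot: [0.774, 0.633, -0.0, -0.0]
contact_force: [0.9, -0.6, -0.2]
opening: 1.002
gripper_force: 0.0
```

```bash
python3 - <<'E'
from fit import *
st()
w=shot("wrist");im=w["color"][:,:,::-1].copy()
draw(im,box(.526,-.044,-.2,.034,.06,.006,.141),w,(255,0,255));draw(im,box(.54,.041,-.2,.038,.066,.006,.156),w,(255,255,0))
s=shot("scene")["color"][:,:,::-1][120:320,180:400]
cv2.imwrite("pics/w7.png",np.hstack([im[20:300,130:450],cv2.resize(s,None,fx=1.4,fy=1.4)]))
E
```

```text
t 44.62 p [ 0.5139 -0.1019  0.2591] yaw(y) deg -11.39 tilt [ 3.e-04 -7.e-04 -1.e+00] open 1.002 grip 0.0 F [ 0.9 -0.6 -0.2]
```

View pics/w7.png

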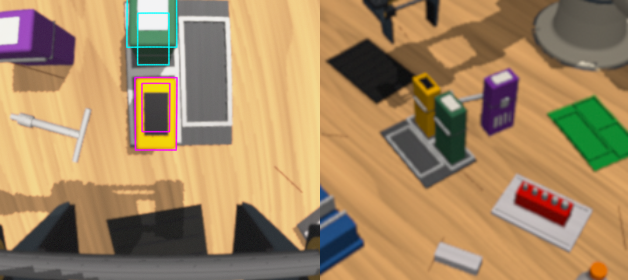

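Both cases are back in their bays within a pixel or two of where they started. The holder stands on the plate and the arm is clear of everything.

```bash
python3 -c "from station import ctrl;print(ctrl.job_done())"
```

```text
the job is handed in; nothing more can be done
None
```

The job is handed in at about 45 s of the 112 s limit: the punch holder stands on the middle of the plate along its long side, and both drill cases are back upright in their own bays; the final pictures confirm this, but no verdict was returned.

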